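# Look at the medal under the large magnifier

### The job

Get the medal in the lined tray ready to be looked at: lift the cordless lamp off its charging base by its handle and stand it upright on the desk close beside the tray, within 20 cm of the medal. Then draw the larger of the two magnifiers out of its slanted sleeve by the handle, turn it so that its lens lies level, and finish while still holding it steady in the gripper, the lens centred over the medal and about 10 cm above it. Do not let go of the lamp in the air, and leave the medal, the smaller magnifier and everything else on the desk where they are.

Things in the scene. Friction and masses are not known exactly. Their poses are not given: they have to be found in the camera images.
- lamp: cordless lantern lamp, loose, about 0.5 kg, 90 mm in diameter: dark foot, white cylinder, dark cap (top 143 mm up) and over it a rigid brass bail handle, 199 mm to its top. Origin: centre of its underside; z up; the handle's top bar runs along y. It starts standing in its charging base and simply lifts out.
- lamp_handle (a point): middle of the level top bar of the lamp's handle, on the lamp's axis, 194 mm above its underside. The bar is round, 10 mm thick, 54 mm long along the lamp's y axis, with 46 mm of free space between it and the cap below.
- dock: the lamp's charging base, fixed to the desk: low round dark dish 112 mm in diameter and 18 mm high with a recess 98 mm wide and 8 mm deep; the lamp stands 10 mm above the desk in it. Origin: centre of its underside on the desk.
- tray: shallow wooden viewing tray with a blue lining, fixed, 150 mm (its x) by 120 mm (its y), rim 15 mm high and 7 mm wide, floor 7 mm above the desk. Origin: centre of its underside on the desk.
- medal: copper-coloured round medal, loose, 56 mm in diameter and 5 mm thick (small relief on top), lying in the tray; the only thing in it. Origin: centre of its underside, 7 mm above the desk; z up.
- stand: magnifier stand, fixed: marble foot 125 (its x) by 170 mm (its y), 20 mm high, with two dark wooden sleeves 84 mm apart along y: rectangular tubes 40 mm deep, inside 20 by 16 mm, open at the top and slanted, rising at 50 degrees above level towards the stand's +x (away from the robot). Sleeve floors: x = -35 mm, 36 mm above the desk. Origin: centre of its underside on the desk.
- large_magnifier: the larger magnifier, loose, about 0.16 kg: dark wooden handle 110 mm long, 18 mm wide (its y), 14 mm thick (its z), then a round brass-rimmed lens 90 mm across, 10 mm thick. Origin: centre of the handle's butt end; x along the handle to the lens, z the lens normal. It starts butt down in either sleeve, lowest 40 mm inside with 1 mm play, rising at about 50 degrees, z pointing up and back.
- large_magnifier_grip (a point): point on the axis of the larger magnifier's handle, 78 mm from the butt: middle of the bare part above the sleeve. It is best gripped across the 18 mm width with the fingers coming in square to the handle from its upper side, as the lens rises beyond it, and it slides out freely along its own +x. Its centre of mass is about 20 mm further towards the lens.
- large_magnifier_lens (a point): centre of the larger magnifier's lens, on the line of the handle, 163 mm from the butt end (85 mm beyond the grip point)
- small_magnifier: the smaller magnifier, standing in the other sleeve: same handle, but a lens of only 58 mm diameter. Origin and axes as for the larger one. To be left there.
- mug: white mug 78 mm in diameter, 88 mm high, with a handle; to be left. Origin: centre of its underside.
- chess_king: brass-coloured chess king, 38 mm across the foot, 96 mm high; to be left. Origin: centre of its underside.
- vase: white vase, 88 mm in diameter, 100 mm high; to be left. Origin: centre of its underside.
- picture_frame: dark picture frame standing upright, 104 mm wide (its y), 134 mm high; to be left. Origin: centre of its lower edge.
- notebook: black pocket notebook 140 by 90 mm with a pen on it, 25 mm high in all; to be left. Origin: centre of its underside.
- coin_cases: stack of four flat square coin cases, 60 by 60 mm, 40 mm high; to be left. Origin: centre of its underside.

How it is judged:
By the outcome, as a careful person would: the job done as asked, in the order asked, and still so for the second after the job is handed in, while the arm keeps its last pose, push and grip.
It also fails if it takes over 51 s, if anything falls off the work surface, if the arm or the gripper's body presses on something with over 40 N, if the wrist force passes 120 N, or if a joint passes its speed limit or range.

### The arm

A 6-joint arm with a two-finger parallel gripper is mounted at the origin on the work surface. World frame = base frame: x ahead of the robot, y to its left, z up, the work surface at z = 0. Lengths are in m, angles in degrees, forces in N, time in s.
With the tool pointing down it reaches from about 0.325 to 0.9 m from the base axis. Payload 6.1 kg.
Tool frame: the origin (TCP) lies on the centre line of the jaws, within the pads' length; the fingertips stand 8 mm ahead of it and the grasp point (between the pads) lies 11 mm behind it; z points along the fingers, y is the line along which they close (so a half turn about z gives the same grasp; the last joint's range is limited). The gripper opens to 85 mm and grips with 20 to 120 N. Pads are 22 mm wide; open, the fingers measure 114 mm over their backs; the gripper's body (76 mm by 85 mm) begins 54 mm behind the grasp point. The pads swing forward as they close: fully open they stand 13 mm farther back than shut.
Start: joints at [-80.048, 12.628, 87.462, -0, 79.91, -7.225], TCP at [0.185, -0.597, 0.202] pointing down, gripper open.
Joint ranges: [-170.65, 170.65], [-52.31, 119.04], [5.05, 147.46], [-71.25, 251.25], [11.57, 151.72], [-153.62, 153.62]. Speed limits (degrees/s): [147.25, 147.25, 172.46, 180, 180, 180].

### API

Orientations are given as a 3x3 rotation matrix whose columns are the frame's x, y, z axes.
In Python, from rig import bot gives the robot as it stands.
- The arm moves only by the shell command python3 -m handwheel 'ROWS' [OPENING]. ROWS is text: rows parted by semicolons, each of 6 numbers parted by spaces: the shift along the tool's x, y, z in m, then the turn, a rotation vector about the tool's x, y, z in degrees. In form: tx ty tz ax ay az; .... A call has exactly 5 rows; each row is the pose to reach, as a shift and turn from the pose commanded when the call began, along the tool's axes at that moment; what a row does not reach only later rows make up. A row lasts 1/8 s, in which the tool goes at most 62.5 mm and 10.7 degrees, less where a joint would pass 70% of its speed; a pose out of reach is approached as far as the arm can. A call with a gripper value outside its range is refused whole. OPENING is the finger opening in m, from 0 to 0.0854, set as the call begins (- or left out, the last holds). The fingers move at their own pace and stop on an object; the grip force is fixed at half the most. Time passes only in rows, so rows that repeat a pose let the fingers close, or fill a call up. It gives the time, the measured TCP pose, the force, the opening and the grip force at its end, in the units of the state.
- bot.get_state(): the state, without advancing time (a new reading comes with each control period).
- bot.snapshot(name): name is "scene" or "top" or "wrist"; returns the picture (384x512x3 uint8, red, green, blue); there is no depth.
- bot.camera_params(name): a dict with "fx", "fy", "cx", "cy" (pixels), "origin" and "rotation" of the camera in the world. Camera axes: x right, y down, z forward; pixel columns grow to the right and rows downward; lengths in m; the calibration is good to about 2 mm. A picture is of the moment at which its call begins: read the wrist's pose just before it. camera_params takes no time and is no camera call; for the wrist camera it gives the pose at the moment of the call.
- bot.job_done(): hands the job in; it is judged then, once.
The state is a dict: "t": time; "joint_pos": joint angles; "qd": joint speeds; "joint_efforts": joint torques, N m; "eef_pos": TCP position; "orientation": TCP orientation; "force": force on the tool from outside, world axes, zero at the start; "ft_torque": the same for the moment, N m; "grip_width": finger opening in m; "gripper_force": force on a finger pad.
Only numpy, scipy, OpenCV 4.12 (cv2) and the standard library are available. Lean on these libraries where they do the work, as an engineer would, in place of code of your own. Each camera call takes 0.05 s, during which the arm holds its last target. There are 200 camera calls.

## Working session

There is one attempt and no reset: what is moved stays moved. The work goes in short steps, Python scripts to look and compute and a shell command to move; the robot and the scene stay as the last step left them, time stands still between calls to the robot, and variables do not carry over. Pictures are saved under pics/ and viewed, at most 10 in all, crops included, and the job is handed in when it is done.

```bash
mkdir -p pics; ls
python3 - <<'E'
from rig import bot
import cv2,json
for n in("scene","top","wrist"):
    p=bot.camera_params(n);print(n,p)
    cv2.imwrite(f"pics/{n}0.png",bot.snapshot(n)[:,:,::-1])
print(bot.get_state())
E
```

```text
pics
scene {'fx': 482.19812633144176, 'fy': 482.19812633144176, 'cx': 251.38673897519885, 'cy': 193.8205471847647, 'origin': array([1.10753216, 0.17773262, 1.12666711]), 'rotation': array([[-0.32132703,  0.80821782, -0.49349052],
       [ 0.94696665,  0.27521669, -0.16586123],
       [ 0.00176483, -0.52061476, -0.85378988]])}
top {'fx': 455.68511220786866, 'fy': 455.68511220786866, 'cx': 265.0208343986676, 'cy': 196.49642972928274, 'origin': array([ 0.39570497, -0.00493211,  1.24101676]), 'rotation': array([[-0.0077696 , -0.9894426 ,  0.14471686],
       [-0.9999652 ,  0.00724792, -0.0041317 ],
       [ 0.00303919, -0.14474393, -0.98946448]])}
wrist {'fx': 266.31774976328427, 'fy': 266.31774976328427, 'cx': 258.5459319766384, 'cy': 190.14705445277067, 'origin': array([ 0.26456254, -0.57145583,  0.37342785]), 'rotation': array([[ 0.2960125 , -0.90355581, -0.30977975],
       [-0.95518151, -0.28076221, -0.09381292],
       [-0.00220924,  0.32366569, -0.94616893]])}
{'t': 0.15, 'joint_pos': array([-8.00479562e+01,  1.26645848e+01,  8.75090026e+01,  1.15006605e-03,
        7.99116339e+01, -7.22748779e+00]), 'qd': array([ 0.01342376, -0.11932673, -0.20147701,  0.03886936,  0.05613477,
       -0.05568706]), 'joint_efforts': array([ 7.38589897e-04, -4.97482467e+01, -3.89905250e+01, -2.52991022e-04,
        7.13646543e-03, -5.12004033e-05]), 'eef_pos': array([ 0.18449447, -0.59662578,  0.20106934]), 'orientation': array([[ 9.55385008e-01,  2.95363218e-01, -2.37591784e-04],
       [ 2.95363241e-01, -9.55383902e-01,  1.46842460e-03],
       [ 2.06727249e-04, -1.47308673e-03, -9.99998894e-01]]), 'force': array([ 0.25646109,  0.21169099, -0.09150569]), 'ft_torque': array([-0.03571384,  0.02449826,  0.00172074]), 'gripper_force': 0.0, 'grip_width': 0.08496648751593674}
```

View pics/scene0.png

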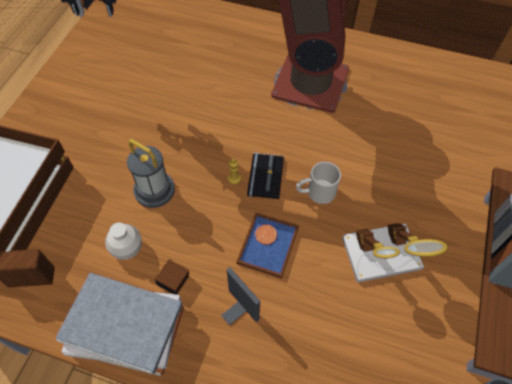

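View pics/top0.png

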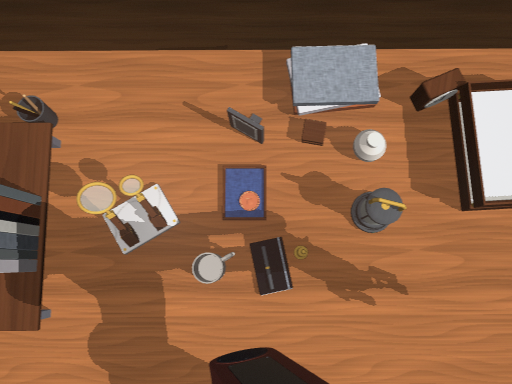

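The scene view shows the lamp at (150,175) with its bar at about (145,152), tray and medal at (268,235), and the stand at (385,250) with the large lens at (425,247). The top view shows the bar from (370,199) to (404,206), the medal at (250,201), the large lens at (97,198) and the small lens at (131,185).

```bash
cat > h.py <<'E'
import numpy as np,cv2
from rig import bot
def ray(p,uv):
    d=np.array([(uv[0]-p["cx"])/p["fx"],(uv[1]-p["cy"])/p["fy"],1]);d=p["rotation"]@d
    return np.array(p["origin"]),d/np.linalg.norm(d)
def onz(p,uv,z):
    o,d=ray(p,uv);return o+d*(z-o[2])/d[2]
def tri(obs):
    A=np.zeros((3,3));b=np.zeros(3);R=[ray(*x) for x in obs]
    for o,d in R:
        M=np.eye(3)-np.outer(d,d);A+=M;b+=M@o
    X=np.linalg.solve(A,b)
    return X,[1e3*np.linalg.norm(np.cross(X-o,d)) for o,d in R]
def blobs(hsv,lo,hi,amin=25):
    m=cv2.inRange(hsv,lo,hi);n,l,s,c=cv2.connectedComponentsWithStats(m)
    return m,[(i,s[i],c[i].round(1),l==i) for i in range(1,n) if s[i][4]>=amin]
E
python3 - <<'E'
from h import *
for n in("scene","top"):
    im=cv2.imread(f"pics/{n}0.png");h=cv2.cvtColor(im,cv2.COLOR_BGR2HSV)
    print(n)
    for nm,lo,hi in(("brass",(20,130,90),(32,255,255)),("medal",(3,120,150),(11,255,255)),("blue",(105,100,40),(125,255,255)),("white",(0,0,150),(180,40,255))):
        for i,s,c,m in blobs(h,lo,hi)[1]:
            pts=np.argwhere(m)[:,::-1].astype(np.int32)
            r=cv2.minAreaRect(pts);hull=cv2.convexHull(pts)
            e=cv2.fitEllipse(hull) if len(hull)>=5 else None
            print(nm,s,c,"rect",np.round(r[0],1),np.round(r[1],1),round(r[2],1),"ell",e and (np.round(e[0],1),np.round(e[1],1)))
big=[]
for n,(x,y,w,hh) in(("scene",(330,200,130,100)),("top",(70,165,130,100))):
    big.append(cv2.resize(cv2.imread(f"pics/{n}0.png")[y:y+hh,x:x+w],None,fx=3,fy=3,interpolation=2))
for n,(x,y,w,hh) in(("scene",(110,125,130,100)),("top",(330,165,130,100))):
    big.append(cv2.resize(cv2.imread(f"pics/{n}0.png")[y:y+hh,x:x+w],None,fx=3,fy=3,interpolation=2))
cv2.imwrite("pics/crop1.png",np.vstack([np.hstack(big[:2]),np.hstack(big[2:])]))
E
```

```text
scene
brass [129 139  28  28 157] [141.8 149.2] rect [143.3 151.9] [36.2 11.9] 31.3 ell (array([142.4, 153.2]), array([14.4, 36.4]))
brass [140 155   8   7  39] [143.8 157.7] rect [143.9 157.8] [5.8 7.2] 63.4 ell (array([143.8, 157.8]), array([6.1, 7.6]))
brass [228 159  13  25 212] [233.7 172.4] rect [234. 171.] [24. 12.] 90.0 ell (array([233.7, 171.9]), array([13.5, 25.3]))
brass [405 236  42  20 255] [424.7 246.5] rect [425.6 247.1] [40.9 18.1] 10.3 ell (array([423.9, 245.8]), array([20.2, 43.7]))
brass [374 243  25  15 120] [381.8 250.5] rect [384.6 251.8] [25.3 12.9] 19.4 ell (array([383.3, 249.9]), array([14.1, 28.7]))
medal [256 225  20  19 276] [265.5 234.2] rect [265.6 234.2] [17.9 18.8] 63.4 ell (array([265.6, 234.2]), array([18.2, 19.3]))
blue [ 241  217   53   55 1418] [268.4 247.1] rect [267.2 243.8] [40.8 46.2] 18.4 ell (array([268.6, 244.9]), array([54.3, 57.9]))
white [   0  138   49   91 2338] [ 16.3 172.3] rect [ 24. 183.] [90. 48.] 90.0 ell (array([ 52.1, 148.3]), array([15.9, 22.8]))
white [  7 166  52  85 223] [ 32.7 207.8] rect [ 32.5 208. ] [ 2.6 98.3] 31.0 ell
[... 2924 characters left out ...]
 [29.6 25.5] 76.0 ell (array([371.4, 145.3]), array([27. , 30.5]))
white [ 103  184   75   70 1859] [142.1 216.1] rect [140.  218.1] [44.9 64.9] 60.3 ell (array([140.2, 219.3]), array([71.7, 75.3]))
white [ 81 195  19  16 115] [ 89.  204.4] rect [ 88.5 204.7] [22.7  8.1] 42.7 ell (array([ 89.6, 203.5]), array([10.5, 22. ]))
white [  0 220  16  13 177] [  7.4 226.3] rect [  7.5 226. ] [12. 15.] 90.0 ell (array([  6.6, 226.1]), array([11.6, 27.2]))
white [193 253  38  30 589] [210.6 266.7] rect [211.5 267.5] [29. 37.] 90.0 ell (array([211.6, 265.8]), array([29.6, 42.5]))
white [  5 260  13  12  73] [ 13.  265.1] rect [ 11.  265.5] [11. 12.] 90.0 ell (array([ 12.6, 265. ]), array([12. , 21.5]))
```

View pics/crop1.png

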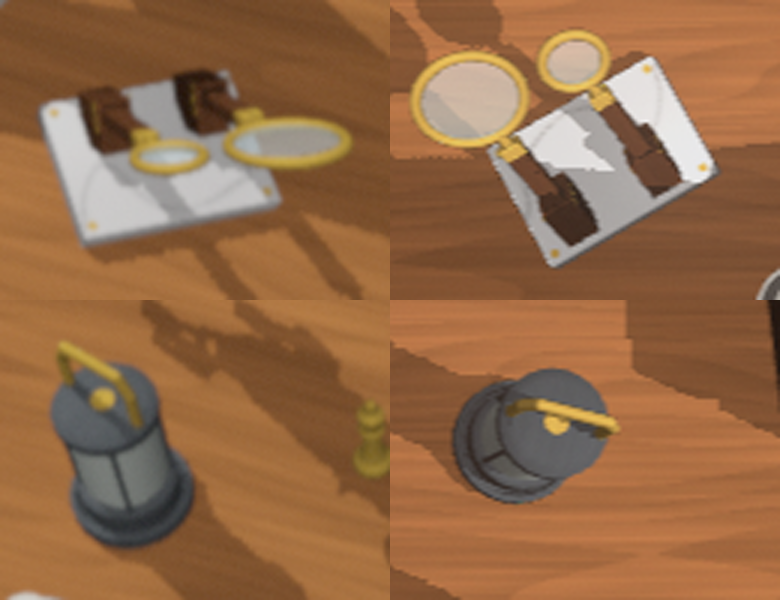

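The crop shows lens centres at scene (426,247.7) and top (96.7,197.7) for the large magnifier. The lamp bar's middle is near scene (142.3,147) and top (392.5,204).

```bash
cat > coarse.py <<'E'
from h import *
S=bot.camera_params("scene");T=bot.camera_params("top")
t=lambda x,y:(70+(x-390)/3,165+y/3)
s=lambda x,y:(330+x/3,200+y/3)
s2=lambda x,y:(110+x/3,125+(y-300)/3)
t2=lambda x,y:(330+(x-390)/3,165+(y-300)/3)
def pr(n,r): print(n,np.round(r[0],4),np.round(r[1],1))
pr("lens",tri([(S,s(288,143)),(T,t(470,98))]))
pr("slens",tri([(S,s(170,156)),(T,t(574,61))]))
pr("ferrule",tri([(S,s(245,118)),(T,t(511,149))]))
pr("sferr",tri([(S,s(146,135)),(T,t(600,97))]))
pr("barA",tri([(S,s2(64,346)),(T,t2(615,429))]))
pr("barA'",tri([(S,s2(64,346)),(T,t2(540,404))]))
pr("barB",tri([(S,s2(129,387)),(T,t2(540,404))]))
pr("barB'",tri([(S,s2(129,387)),(T,t2(615,429))]))
pr("knob",tri([(S,s2(102,399)),(T,t2(557,425))]))
pr("medal",tri([(S,(265.6,234.2)),(T,(249.1,200.5))]))
print("medal z.012",onz(S,(265.6,234.2),.012),onz(T,(249.1,200.5),.012))
c=[onz(T,t(*q),.02) for q in((648,58),(716,172),(553,265),(490,150))];c2=[onz(S,s(*q),.02) for q in((40,103),(85,242),(280,203),(230,72))]
print(np.round(c,4),np.round(c2,4))
# tray outline
for n,P in(("top",T),("scene",S)):
    im=cv2.imread(f"pics/{n}0.png");h=cv2.cvtColor(im,cv2.COLOR_BGR2HSV)
    m,b=blobs(h,(105,100,40),(125,255,255));b=max(b,key=lambda q:q[1][4])
    pts=cv2.convexHull(np.argwhere(b[3])[:,::-1].astype(np.int32))
    w=np.array([onz(P,q[0],.009)[:2] for q in pts])
    r=cv2.minAreaRect((w*1000).astype(np.float32));print(r)
E
python3 coarse.py
```

```text
lens [0.5544 0.3973 0.1553] [1.9 1.9]
slens [0.586  0.3187 0.1427] [1.9 1.9]
ferrule [0.5181 0.3749 0.1119] [0.5 0.5]
sferr [0.5602 0.3028 0.1164] [0.9 0.9]
barA [ 0.5187 -0.3307  0.1943] [2.4 2.4]
barA' [ 0.5412 -0.285   0.2351] [20. 20.]
barB [ 0.5377 -0.2699  0.1912] [7. 7.]
barB' [ 0.5164 -0.3126  0.157 ] [31.5 31.5]
knob [ 0.5285 -0.3005  0.1467] [0.9 0.9]
medal [0.5651 0.034  0.0083] [0.5 0.5]
medal z.012 [0.56682627 0.03500192 0.012     ] [0.56476228 0.03335704 0.012     ]
[[0.6099 0.2859 0.02  ]
 [0.5059 0.2223 0.02  ]
 [0.4244 0.365  0.02  ]
 [0.5272 0.4252 0.02  ]] [[0.507  0.2244 0.02  ]
 [0.6177 0.2873 0.02  ]
 [0.533  0.4316 0.02  ]
 [0.4249 0.373  0.02  ]]
((596.0892333984375, 48.79207992553711), (96.02422332763672, 113.73225402832031), 89.62800598144531)
((588.08935546875, 47.8673095703125), (102.11753845214844, 129.16262817382812), 89.77474212646484)
```

```bash
cat >> h.py <<'E'
from scipy.spatial.transform import Rotation as Ro
def down(ydeg,tilt=None):
    "tool straight down, tool y at heading ydeg"
    a=np.radians(ydeg);y=np.array([np.cos(a),np.sin(a),0]);z=np.array([0,0,-1.]);return np.column_stack([np.cross(y,z),y,z])
def go(p,R):
    s=bot.get_state();R0=np.array(s["orientation"])
    d=R0.T@(np.array(p)-s["eef_pos"]);r=Ro.from_matrix(R0.T@R).as_rotvec(degrees=True)
    print("t %.2f"%s["t"],"shift",d.round(4),"turn",r.round(2),"|pos",np.round(s["eef_pos"],4),"j",np.round(s["joint_pos"],1))
E
python3 -c "
from h import *
go([.528,-.300,.33],down(-17.5))"
```

```text
t 0.15 shift [ 0.4158 -0.1821 -0.1286] turn [-7.000e-02 -5.000e-02 -5.532e+01] |pos [ 0.1845 -0.5966  0.2011] j [-80.   12.7  87.5   0.   79.9  -7.2]
```

```bash
python3 -m handwheel '0.03 -0.01 -0.05 0 0 -6; 0.08 -0.03 -0.1 0 0 -15; 0.13 -0.055 -0.129 0 0 -24; 0.185 -0.08 -0.129 0 0 -33; 0.24 -0.105 -0.129 0 0 -42' && python3 -m handwheel '0 0 0 0 0 0; 0 0 0 0 0 0; 0 0 0 0 0 0; 0 0 0 0 0 0; 0 0 0 0 0 0'; python3 -c "
from h import *
go([.528,-.300,.33],down(-17.5))"
```

```text
t: 0.78
eef_pos: [0.3799, -0.4286, 0.3318]
orientation: [[0.508, 0.861, 0.001], [0.861, -0.508, -0.001], [-0.001, 0.002, -1.0]]
force: [1.4, -0.2, 0.3]
grip_width: 0.0852
gripper_force: 0.0
t: 1.4
eef_pos: [0.3779, -0.4303, 0.3307]
orientation: [[0.514, 0.858, -0.0], [0.858, -0.514, 0.0], [0.0, -0.0, -1.0]]
force: [0.3, -0.0, 0.5]
grip_width: 0.0852
gripper_force: 0.0
t 1.40 shift [0.1889 0.0618 0.0007] turn [-1.000e-02 -1.000e-02 -1.342e+01] |pos [ 0.3779 -0.4303  0.3307] j [-56.6   2.5  85.   -0.   92.5 -25.7]
```

```bash
cat > w.py <<'E'
import sys,pickle
from h import *
n=sys.argv[1];p=bot.camera_params("wrist");cv2.imwrite(f"pics/{n}.png",bot.snapshot("wrist")[:,:,::-1]);pickle.dump(p,open(f"pics/{n}.pkl","wb"))
E
python3 w.py w1; python3 -m handwheel '0.04 0.015 0 0 0 -3; 0.09 0.03 0 0 0 -7; 0.13 0.045 0 0 0 -10; 0.155 0.055 0 0 0 -13.4; 0.155 0.055 0 0 0 -13.4'; python3 -m handwheel '0 0 0 0 0 0; 0 0 0 0 0 0; 0 0 0 0 0 0; 0 0 0 0 0 0; 0 0 0 0 0 0'>/dev/null; python3 w.py w2
python3 - <<'E'
from h import *
cv2.imwrite("pics/w12.png",cv2.resize(np.hstack([cv2.imread("pics/w1.png"),cv2.imread("pics/w2.png")]),(800,300),interpolation=3))
E
```

```text
t: 2.08
eef_pos: [0.5063, -0.3236, 0.3306]
orientation: [[0.297, 0.955, -0.0], [0.955, -0.297, 0.0], [0.0, -0.0, -1.0]]
force: [-0.7, 0.0, -0.0]
grip_width: 0.0852
gripper_force: 0.0
```

View pics/w12.png

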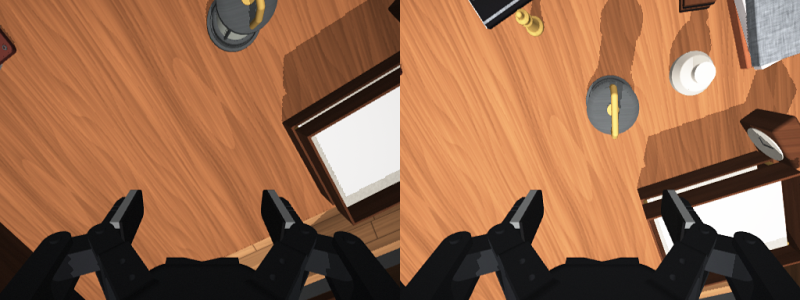

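The wrist view shows the lamp from above with its bar nearly aligned with the tool's x axis, at half-scale pixels (613,82) to (615,136).

Run:
```python
from h import *
import pickle
W=pickle.load(open("pics/w2.pkl","rb"));S=bot.camera_params("scene");T=bot.camera_params("top")
h=cv2.cvtColor(cv2.imread("pics/w2.png"),cv2.COLOR_BGR2HSV)
for i,s,c,m in blobs(h,(18,120,80),(34,255,255))[1]:
    pts=np.argwhere(m)[:,::-1].astype(np.int32);r=cv2.minAreaRect(pts);print(s,c,r)
    if 240<c[0]<300 and 80<c[1]<200:
        b=cv2.boxPoints(r);b=b[np.argsort(b[:,1])]
        e=[(b[0]+b[1])/2,(b[2]+b[3])/2]
        for q in e: print("end on z=.204",onz(W,q,.204).round(4),q)
        near=onz(W,c,.204);print(near.round(4))
        # far/near ends matched to top/scene
        t2=lambda x,y:(330+(x-390)/3,165+(y-300)/3);s2=lambda x,y:(110+x/3,125+(y-300)/3)
        print(tri([(W,e[0]),(S,s2(129,387)),(T,t2(540,404))]),tri([(W,e[1]),(S,s2(64,346)),(T,t2(615,429))]))
go([.528,-.300,.33],down(-17.5))
```

```text
[147  11  37  36 746] [165.9  28.6] ((165.50001525878906, 27.0), (43.133514404296875, 21.92030906677246), 45.0)
[268 108  12  70 419] [274.1 140. ] ((274.1258239746094, 142.46182250976562), (69.16365051269531, 10.112833976745605), 88.05851745605469)
end on z=.204 [ 0.5425 -0.2578  0.204 ] [272.95422 107.89985]
end on z=.204 [ 0.5233 -0.3327  0.204 ] [275.29742 177.02379]
[ 0.534 -0.291  0.204]
(array([ 0.54061959, -0.26391551,  0.19958881]), [np.float64(6.278288098941632), np.float64(4.783554742740482), np.float64(10.710427124035608)]) (array([ 0.5203408 , -0.33197463,  0.19530324]), [np.float64(4.157710641753952), np.float64(4.336280453106964), np.float64(1.2776133591304597)])
[467 207  11   5  26] [472.1 208.8] ((472.00006103515625, 209.0), (3.395498752593994, 9.701424598693848), 75.96376037597656)
t 2.75 shift [0.0306 0.0143 0.0009] turn [ 0.   -0.    0.06] |pos [ 0.5052 -0.3249  0.3309] j [-40.3   6.4  80.8   0.   92.8 -22.8]
```

```bash
python3 -m handwheel '0.01 0.005 0.02 0 0 0; 0.02 0.01 0.04 0 0 1; 0.029 0.017 0.06 0 0 2; 0.029 0.017 0.06 0 0 2; 0.029 0.017 0.06 0 0 2' 0.07; python3 w.py w3
python3 - <<'E'
from h import *
import pickle
W=pickle.load(open("pics/w3.pkl","rb"));W2=pickle.load(open("pics/w2.pkl","rb"))
E=[]
for n in("w2","w3"):
    h=cv2.cvtColor(cv2.imread(f"pics/{n}.png"),cv2.COLOR_BGR2HSV)
    P=pickle.load(open(f"pics/{n}.pkl","rb"))
    for i,s,c,m in blobs(h,(18,120,80),(34,255,255),100)[1]:
        pts=np.argwhere(m)[:,::-1].astype(np.int32);r=cv2.minAreaRect(pts);print(n,s,c,r)
        if 230<c[0]<310 and c[1]>70:
            b=cv2.boxPoints(r);b=b[np.argsort(b[:,1])];q=(b[2]+b[3])/2;E.append((P,q))
            print([onz(P,x,.204).round(4) for x in((b[0]+b[1])/2,q)])
print(tri(E))
go([.531,-.302,.191],down(-15.5))
im=cv2.imread("pics/w3.png");cv2.imwrite("pics/w3c.png",im)
E
```

```text
t: 3.38
eef_pos: [0.5304, -0.3022, 0.2709]
orientation: [[0.332, 0.943, -0.0], [0.943, -0.332, -0.0], [-0.0, -0.0, -1.0]]
force: [0.2, -0.2, 0.3]
grip_width: 0.0701
gripper_force: 0.0
w2 [147  11  37  36 746] [165.9  28.6] ((165.50001525878906, 27.0), (43.133514404296875, 21.92030906677246), 45.0)
w2 [268 108  12  70 419] [274.1 140. ] ((274.1258239746094, 142.46182250976562), (69.16365051269531, 10.112833976745605), 88.05851745605469)
[array([ 0.5425, -0.2578,  0.204 ]), array([ 0.5233, -0.3327,  0.204 ])]
w3 [113  29  47  36 990] [137.3  46.4] ((136.53652954101562, 44.781517028808594), (51.590309143066406, 25.586978912353516), 29.47589111328125)
w3 [251 138  18  82 590] [258.9 173. ] ((260.2695007324219, 178.39962768554688), (81.48368835449219, 16.469188690185547), 82.56858825683594)
[array([ 0.5444, -0.2526,  0.204 ]), array([ 0.5278, -0.3304,  0.204 ])]
(array([ 0.52369879, -0.34049743,  0.1799061 ]), [np.float64(1.223772662572473), np.float64(1.2237726625725283)])
t 3.42 shift [0.0007 0.0002 0.0806] turn [ 0.06  0.03 -3.91] |pos [ 0.5305 -0.3025  0.2716] j [-37.1   8.6  84.7  -0.   86.7 -17.7]
```

View pics/w3.png

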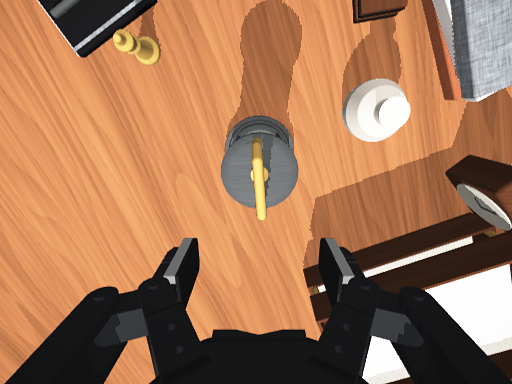

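The bar is centred between the open fingers, with its near end at (262,218) and its far end at (257,140). It wants about 4° of turn back.

```bash
python3 -m handwheel '0.001 0.001 0.02 0 0 -4; 0.001 0.001 0.04 0 0 -4; 0.001 0.001 0.06 0 0 -4; 0.001 0.001 0.081 0 0 -4; 0.001 0.001 0.081 0 0 -4'; python3 -m handwheel '0 0 0 0 0 0; 0 0 0 0 0 0; 0 0 0 0 0 0; 0 0 0 0 0 0; 0 0 0 0 0 0' 0; python3 -m handwheel '0 0 0 0 0 0; 0 0 0 0 0 0; 0 0 0 0 0 0; 0 0 0 0 0 0; 0 0 0 0 0 0'
```

```text
t: 4.05
eef_pos: [0.53, -0.3007, 0.187]
orientation: [[0.267, 0.964, -0.004], [0.964, -0.267, 0.003], [0.002, -0.004, -1.0]]
force: [-0.3, -0.5, -0.1]
grip_width: 0.0699
gripper_force: 0.0
t: 4.68
eef_pos: [0.5315, -0.3016, 0.19]
orientation: [[0.266, 0.964, 0.0], [0.964, -0.266, -0.0], [-0.0, 0.0, -1.0]]
force: [0.5, -0.0, 0.2]
grip_width: 0.0002
gripper_force: 0.0
t: 5.3
eef_pos: [0.5314, -0.3016, 0.1898]
orientation: [[0.266, 0.964, -0.0], [0.964, -0.266, 0.0], [-0.0, -0.0, -1.0]]
force: [0.2, 0.1, 0.8]
grip_width: 0.0003
gripper_force: 0.0
```

The fingers closed on nothing, so I'll look.

```bash
python3 w.py w4
python3 - <<'E'
from rig import bot
import cv2,numpy as np
a=bot.snapshot("scene")[80:230,80:280,::-1];b=cv2.imread("pics/w4.png")[80:384,100:420]
t=bot.snapshot("top")[140:260,320:480,::-1]
r=lambda i:cv2.resize(i,(400,300),interpolation=2)
cv2.imwrite("pics/v4.png",np.vstack([np.hstack([r(a),r(b)]),np.hstack([r(t),r(t)*0])]))
E
```

```text
(no output)
```

View pics/v4.png

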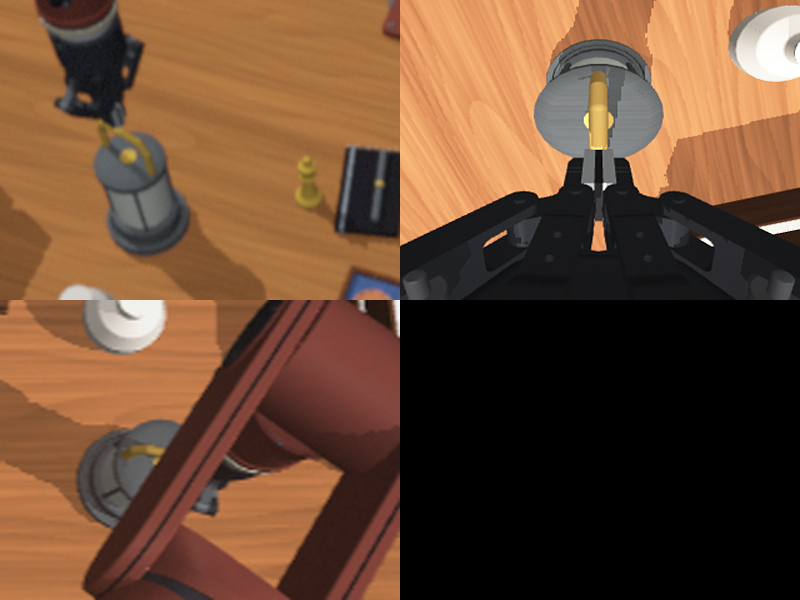

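Run:
```python
from h import *
import pickle
def pj(p,X):
    c=p["rotation"].T@(np.array(X)-p["origin"]);return (p["cx"]+p["fx"]*c[0]/c[2],p["cy"]+p["fy"]*c[1]/c[2])
s=bot.get_state();tcp=np.array(s["eef_pos"]);R=np.array(s["orientation"])
tip=tcp+R[:,2]*.008
S=bot.camera_params("scene");T=bot.camera_params("top");W=pickle.load(open("pics/w4.pkl","rb"))
u=pj(S,tip);print("scene crop",(u[0]-80)*2,(u[1]-80)*2)
u=pj(W,tip);print("wrist crop",(u[0]-100)*1.25,(u[1]-80)*300/304)
u=pj(T,tip);print("top crop",(u[0]-320)*2.5,(u[1]-140)*2.5)
# knob / bar in new views
k=[(S,(80+128/2,80+155/2)),(W,(100+200/1.25,80+119*304/300))];print("knob",tri(k))
k=[(S,(80+103/2,80+126/2)),(W,(100+200/1.25,80+150*304/300))];print("near end",tri(k))
k=[(S,(80+148/2,80+145/2)),(W,(100+199/1.25,80+73*304/300))];print("far end",tri(k))
print(W["origin"]-tcp)
```

```text
scene crop 119.93293681489672 140.6173275492987
wrist crop 198.15014938162506 137.02496270286647
top crop 174.1499791997876 159.1686876613845
knob (array([ 0.53392546, -0.29558276,  0.1584007 ]), [np.float64(0.9853401983703266), np.float64(0.9853401983702968)])
near end (array([ 0.53224534, -0.31114343,  0.20177718]), [np.float64(7.9435395392263475), np.float64(7.943539539226228)])
far end (array([ 0.54708229, -0.24931789,  0.21604645]), [np.float64(1.2404362758237595), np.float64(1.240436275823705)])
[0.02234006 0.0813182  0.17248791]
```

Run:
```python
from rig import bot
import cv2,numpy as np
a=bot.snapshot("scene")[115:175,115:165,::-1];b=cv2.imread("pics/w4.png")[140:290,197:322]
r=lambda i:cv2.resize(i,(400,480),interpolation=2)
cv2.imwrite("pics/v5.png",np.hstack([r(a),r(b)]))
```

```text
(no output)
```

View pics/v5.png

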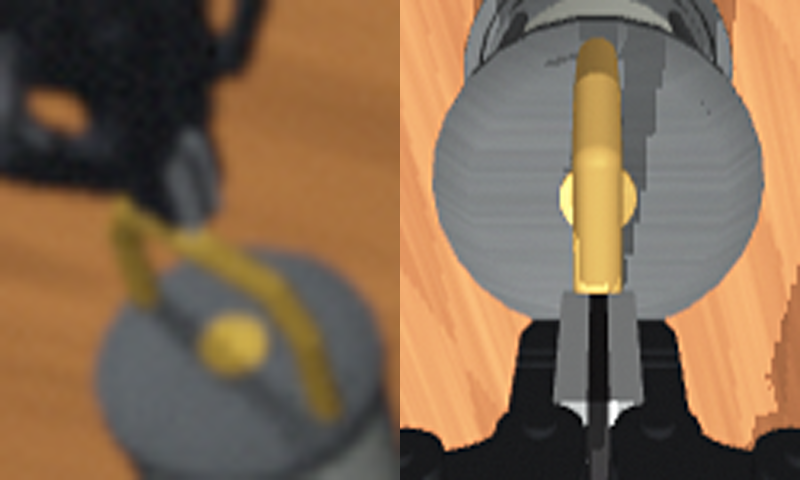

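Run:
```python
from h import *
import pickle
S=bot.camera_params("scene");W=pickle.load(open("pics/w4.pkl","rb"))
s=bot.get_state();tcp=np.array(s["eef_pos"]);R=np.array(s["orientation"])
def pr(n,sc,wc):
    X,r=tri([(S,(115+sc[0]/8,115+sc[1]/8)),(W,(197+(wc[0]-400)/3.2,140+wc[1]/3.2))]);print(n,X.round(4),np.round(r,1),"tool",(R.T@(X-tcp)).round(4))
pr("tip",(193,235),(598,292));pr("knob",(235,345),(598,198));pr("far corner",(278,285),(598,155));pr("far foot",(325,410),(598,45))
print("scene ray near corner at z .204",onz(S,(115+125/8,115+207/8),.204))
print(W["rotation"],R)
```

```text
tip [ 0.5327 -0.2976  0.209 ] [0.2 0.2] tool [ 0.0042  0.0002 -0.0192]
knob [ 0.532  -0.2976  0.1528] [1.9 1.9] tool [ 0.0039 -0.0005  0.0371]
far corner [ 0.5397 -0.269   0.2058] [1.8 1.8] tool [ 0.0335 -0.0007 -0.016 ]
far foot [ 0.5429 -0.261   0.1485] [0.1 0.1] tool [0.0421 0.0002 0.0414]
scene ray near corner at z .204 [ 0.52670674 -0.32377399  0.204     ]
[[ 9.64179335e-01 -2.51047411e-01 -8.56353108e-02]
 [-2.65251078e-01 -9.12216194e-01 -3.12255475e-01]
 [ 2.73011392e-04  3.23785135e-01 -9.46130600e-01]] [[ 2.65921468e-01  9.63994695e-01 -3.58400278e-05]
 [ 9.63994694e-01 -2.65921466e-01  5.69591036e-05]
 [ 4.53776410e-05 -4.96962451e-05 -9.99999998e-01]]
```

The pads' tips end right at the bar's top. They seem to stand about 20 mm higher than the TCP data imply, so I'll reopen, go down 20 mm (still clear of the cap either way) and close again.

```bash
python3 -m handwheel '0 0 0 0 0 0; 0 0 0 0 0 0; 0.003 0 0 0 0 0; 0.003 0 0.01 0 0 0; 0.003 0 0.02 0 0 0' 0.045; python3 -m handwheel '0 0 0 0 0 0; 0 0 0 0 0 0; 0 0 0 0 0 0; 0 0 0 0 0 0; 0 0 0 0 0 0' 0; python3 -c "
from h import *
print(bot.get_state()['gripper_force'])"
```

```text
t: 6.12
eef_pos: [0.5321, -0.2985, 0.1689]
orientation: [[0.266, 0.964, -0.0], [0.964, -0.266, 0.0], [0.0, -0.0, -1.0]]
force: [0.1, 0.5, 0.3]
grip_width: 0.045
gripper_force: 0.0
t: 6.75
eef_pos: [0.5323, -0.2986, 0.1698]
orientation: [[0.266, 0.964, 0.0], [0.964, -0.266, 0.0], [0.0, 0.0, -1.0]]
force: [0.8, 0.2, -1.8]
grip_width: 0.0074
gripper_force: 58.6
58.55934262275696
```

```bash
python3 -m handwheel '0 0 0 0 0 0; 0 0 0.001 0 0 0; 0 0 0.003 0 0 0; 0 0 0.006 0 0 0; 0 0 0.008 0 0 0' 0.03; python3 -m handwheel '0 0 0 0 0 0; 0 0 0 0 0 0; 0 0 0 0 0 0; 0 0 0 0 0 0; 0 0 0 0 0 0' 0; python3 w.py w6
python3 - <<'E'
from rig import bot
import cv2,numpy as np
a=bot.snapshot("scene")[115:175,115:165,::-1];b=cv2.imread("pics/w6.png")[140:290,197:322]
r=lambda i:cv2.resize(i,(400,480),interpolation=2)
cv2.imwrite("pics/v6.png",np.hstack([r(a),r(b)]))
E
```

```text
t: 7.38
eef_pos: [0.5321, -0.2986, 0.1615]
orientation: [[0.266, 0.964, -0.0], [0.964, -0.266, 0.0], [0.0, -0.0, -1.0]]
force: [0.0, 0.5, 0.7]
grip_width: 0.0303
gripper_force: 0.0
t: 8.0
eef_pos: [0.5323, -0.2987, 0.1618]
orientation: [[0.266, 0.964, 0.0], [0.964, -0.266, 0.0], [0.0, 0.0, -1.0]]
force: [1.0, 0.2, -2.2]
grip_width: 0.0077
gripper_force: 58.4
```

View pics/v6.png

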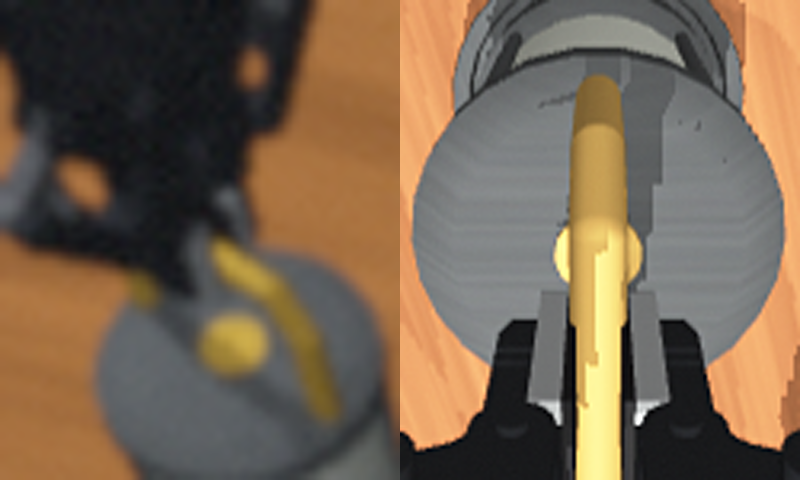

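The bar is now well inside the pads, halfway along their length. Lifting.

```bash
python3 -m handwheel '0 0 -0.005 0 0 0; 0 0 -0.015 0 0 0; 0 0 -0.03 0 0 0; 0 0 -0.045 0 0 0; 0 0 -0.055 0 0 0'; python3 -m handwheel '0.006 0 -0.003 0 0 0; 0.02 0 -0.003 0 0 0; 0.04 0 -0.003 0 0 0; 0.065 -0.001 -0.003 0 0 0; 0.09 -0.001 -0.003 0 0 0'; python3 -m handwheel '0.03 0 0 0 0 0; 0.06 0 0 0 0 0; 0.09 -0.001 0 0 0 0; 0.11 -0.002 0 0 0 0; 0.12 -0.002 0 0 0 0'; python3 -m handwheel '0 0 0 0 0 0; 0 0 0.005 0 0 0; 0 0 0.015 0 0 0; 0 0 0.03 0 0 0; 0 0 0.04 0 0 0'
python3 - <<'E'
from h import *
go([.585,-.095,.1515],down(-15.4))
cv2.imwrite("pics/top7.png",bot.snapshot("top")[:,:,::-1]);cv2.imwrite("pics/scene7.png",bot.snapshot("scene")[:,:,::-1])
E
```

```text
t: 8.72
eef_pos: [0.5328, -0.2991, 0.2189]
orientation: [[0.266, 0.964, 0.002], [0.964, -0.266, -0.001], [-0.001, 0.002, -1.0]]
force: [-0.8, -0.8, -4.5]
grip_width: 0.0077
gripper_force: 58.6
t: 9.35
eef_pos: [0.5552, -0.2092, 0.2191]
orientation: [[0.265, 0.964, -0.001], [0.964, -0.265, 0.001], [0.001, -0.001, -1.0]]
force: [0.0, 0.8, -5.0]
grip_width: 0.0077
gripper_force: 58.5
t: 9.98
eef_pos: [0.5852, -0.0937, 0.2195]
orientation: [[0.264, 0.964, -0.001], [0.964, -0.264, 0.0], [0.0, -0.001, -1.0]]
force: [-0.3, -0.2, -5.7]
grip_width: 0.0074
gripper_force: 58.5
t: 10.6
eef_pos: [0.5843, -0.0955, 0.1778]
orientation: [[0.267, 0.964, -0.002], [0.964, -0.267, 0.001], [0.0, -0.002, -1.0]]
force: [-0.4, -0.1, -5.2]
grip_width: 0.0079
gripper_force: 58.5
t 10.60 shift [0.0007 0.0006 0.0263] turn [-0.14 -0.   -0.06] |pos [ 0.5843 -0.0955  0.1778] j [-16.9   9.3  93.9   0.   76.9  -1.5]
```

```bash
python3 -m handwheel '0 0 0.008 0 0 0; 0 0 0.015 0 0 0; 0 0 0.02 0 0 0; 0 0 0.024 0 0 0; 0 0 0.024 0 0 0'; python3 -m handwheel '0 0 0.0005 0 0 0; 0 0 0.001 0 0 0; 0 0 0.0015 0 0 0; 0 0 0.002 0 0 0; 0 0 0.002 0 0 0'
```

```text
t: 11.32
eef_pos: [0.585, -0.0953, 0.1555]
orientation: [[0.266, 0.964, -0.001], [0.964, -0.266, 0.0], [0.0, -0.001, -1.0]]
force: [0.5, -0.7, -6.5]
grip_width: 0.0075
gripper_force: 58.5
t: 11.95
eef_pos: [0.5852, -0.0954, 0.1538]
orientation: [[0.266, 0.964, -0.0], [0.964, -0.266, 0.0], [0.0, -0.0, -1.0]]
force: [0.2, -0.7, -5.1]
grip_width: 0.0074
gripper_force: 58.5
```

```bash
python3 -m handwheel '0 0 0.0005 0 0 0; 0 0 0.001 0 0 0; 0 0 0.0015 0 0 0; 0 0 0.002 0 0 0; 0 0 0.002 0 0 0'; python3 -m handwheel '0 0 0.0005 0 0 0; 0 0 0.001 0 0 0; 0 0 0.001 0 0 0; 0 0 0.001 0 0 0; 0 0 0.001 0 0 0'
```

```text
t: 12.58
eef_pos: [0.5852, -0.0955, 0.1518]
orientation: [[0.266, 0.964, -0.0], [0.964, -0.266, 0.0], [-0.0, -0.0, -1.0]]
force: [-0.4, 0.4, -5.3]
grip_width: 0.0077
gripper_force: 58.7
t: 13.2
eef_pos: [0.5857, -0.0956, 0.1517]
orientation: [[0.266, 0.964, 0.001], [0.964, -0.266, -0.0], [-0.0, 0.001, -1.0]]
force: [-1.3, 0.4, 4.0]
grip_width: 0.0076
gripper_force: 59.5
```

```bash
python3 -m handwheel '0 0 0 0 0 0; 0 0 0 0 0 0; 0 0 0 0 0 0; 0 0 0 0 0 0; 0 0 0 0 0 0' 0.045; python3 -m handwheel '0 0 -0.01 0 0 0; 0 0 -0.03 0 0 0; 0 0 -0.06 0 0 0; 0 0 -0.1 0 0 0; 0 0 -0.15 0 0 0'
python3 - <<'E'
from h import *
a=np.radians(30.5);t=np.radians(50);c,s=np.cos,np.sin
z=np.array([s(t)*c(a),s(t)*s(a),-c(t)]);y=np.array([s(a),-c(a),0]);R=np.column_stack([np.cross(y,z),y,z]);np.save("R.npy",R)
z2=np.array([0,0,-1]);
go([.42,.22,.30],down(-59.5));go(np.array([.509,.370,.093])-.09*z,R)
E
```

```text
t: 13.82
eef_pos: [0.5852, -0.0954, 0.1508]
orientation: [[0.266, 0.964, -0.0], [0.964, -0.266, 0.0], [-0.0, -0.0, -1.0]]
force: [-0.1, -0.2, -0.5]
grip_width: 0.0451
gripper_force: 0.0
t: 14.45
eef_pos: [0.5848, -0.0953, 0.3031]
orientation: [[0.266, 0.964, 0.0], [0.964, -0.266, -0.0], [0.0, 0.0, -1.0]]
force: [1.1, -1.0, 0.2]
grip_width: 0.045
gripper_force: 0.0
t 14.45 shift [ 0.2601 -0.2428  0.0031] turn [ 0.   -0.   44.08] |pos [ 0.5848 -0.0953  0.3031] j [-16.9   5.5  84.7   0.   89.8  -1.5]
t 14.45 shift [ 0.3789 -0.2448  0.1523] turn [-19.2   47.45  41.19] |pos [ 0.5848 -0.0953  0.3031] j [-16.9   5.5  84.7   0.   89.8  -1.5]
```

```bash
python3 -m handwheel '0.03 -0.03 0 0 0 8; 0.075 -0.07 0 0 0 17; 0.12 -0.11 0 0 0 26; 0.16 -0.15 0 0 0 35; 0.205 -0.19 0 0 0 44'; python3 -m handwheel '0.02 -0.01 0 0 9 0; 0.04 -0.02 0 0 18 0; 0.06 -0.02 0 0 27 0; 0.07 -0.025 0 0 36 0; 0.08 -0.025 0 0 45 0'
python3 - <<'E'
from h import *
R=np.load("R.npy");z=R[:,2]
go(np.array([.509,.370,.093])-.09*z,R)
E
```

```text
t: 15.08
eef_pos: [0.4559, 0.1541, 0.303]
orientation: [[0.864, 0.504, 0.003], [0.504, -0.864, 0.001], [0.003, 0.001, -1.0]]
force: [1.1, 0.8, -1.0]
grip_width: 0.0449
gripper_force: 0.0
t: 15.7
eef_pos: [0.5133, 0.2155, 0.3042]
orientation: [[0.602, 0.509, 0.615], [0.359, -0.861, 0.362], [0.713, 0.003, -0.701]]
force: [0.4, 1.2, 1.1]
grip_width: 0.0456
gripper_force: 0.0
t 15.70 shift [-0.1048 -0.1357  0.1116] turn [0.   4.51 0.19] |pos [0.5133 0.2155 0.3042] j [  1.1 -38.  130.5  27.5  49.3  49.5]
```

```bash
python3 w.py w8; python3 -m handwheel '-0.02 -0.03 0.02 0 1 0; -0.045 -0.06 0.045 0 2 0; -0.07 -0.09 0.07 0 3 0; -0.095 -0.12 0.1 0 4.5 0; -0.105 -0.136 0.112 0 4.5 0'; python3 -m handwheel '0 0 0 0 0 0; 0 0 0 0 0 0; 0 0 0 0 0 0; 0 0 0 0 0 0; 0 0 0 0 0 0'; python3 w.py w9
python3 - <<'E'
import cv2,numpy as np
cv2.imwrite("pics/v9.png",cv2.resize(np.hstack([cv2.imread("pics/w8.png")[:,:400],cv2.imread("pics/w9.png")[:,56:456]]),(800,384)))
E
```

```text
t: 16.38
eef_pos: [0.4458, 0.3359, 0.1455]
orientation: [[0.561, 0.511, 0.651], [0.333, -0.859, 0.388], [0.758, -0.001, -0.652]]
force: [0.0, 0.8, -1.0]
grip_width: 0.0445
gripper_force: 0.0
t: 17.0
eef_pos: [0.4483, 0.3342, 0.148]
orientation: [[0.559, 0.508, 0.655], [0.33, -0.861, 0.387], [0.761, 0.0, -0.649]]
force: [0.3, -0.1, 0.1]
grip_width: 0.0446
gripper_force: 0.0
```

View pics/v9.png

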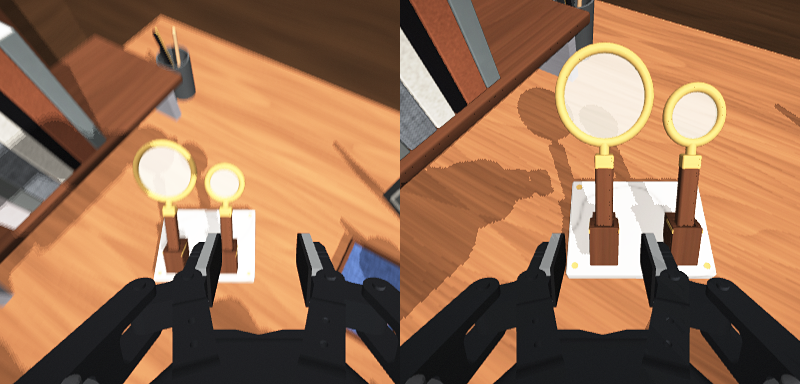

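The right-hand view shows the large lens at (260,98) in w9 pixels and its ferrule at (260,161). The handle stands vertical in the image and centred between the fingers.

```bash
python3 - <<'E'
from h import *
import pickle
S=bot.camera_params("scene");T=bot.camera_params("top");L={}
R=np.load("R.npy")
for n,box in(("w8",(125,135,75,70)),("w9",(145,35,120,112))):
    P=pickle.load(open(f"pics/{n}.pkl","rb"));x,y,w,h=box
    im=cv2.cvtColor(cv2.imread(f"pics/{n}.png"),cv2.COLOR_BGR2HSV)[y:y+h,x:x+w]
    m=cv2.inRange(im,(18,100,80),(34,255,255));k=cv2.connectedComponentsWithStats(m);i=1+np.argmax(k[2][1:,4])
    if n=="w9": x0=210
    hull=cv2.convexHull(np.argwhere(k[1]==i)[:,::-1].astype(np.int32));e=cv2.fitEllipse(hull);print(n,e[0][0]+x,e[0][1]+y,e[1])
E
python3 - <<'E'
from h import *
import pickle
S=bot.camera_params("scene");T=bot.camera_params("top");R=np.load("R.npy")
P8,P9=[pickle.load(open(f"pics/{n}.pkl","rb")) for n in("w8","w9")]
im=cv2.cvtColor(cv2.imread("pics/w9.png"),cv2.COLOR_BGR2HSV)
# brass rows 35..146, cols 205..315
def ell(f,x,y,w,h):
    im=cv2.cvtColor(cv2.imread(f),cv2.COLOR_BGR2HSV)[y:y+h,x:x+w];m=cv2.inRange(im,(18,100,80),(34,255,255))
    k=cv2.connectedComponentsWithStats(m);i=1+np.argmax(k[2][1:,4])
    e=cv2.fitEllipse(cv2.convexHull(np.argwhere(k[1]==i)[:,::-1].astype(np.int32)));return (e[0][0]+x,e[0][1]+y),e[1]
l9,s9=ell("pics/w9.png",205,35,110,110);l8,s8=ell("pics/w8.png",125,135,75,67)
print(l9,s9,l8,s8)
s_=(426,247.7);t_=(96.7,197.7)
for nm,o in(("w89",[(P8,l8),(P9,l9)]),("w9+S+T",[(P9,l9),(S,s_),(T,t_)]),("all",[(P8,l8),(P9,l9),(S,s_),(T,t_)])):
    X,r=tri(o);print(nm,X.round(4),np.round(r,1),"grip",(X-.085*R[:,0]).round(4))
F,r=tri([(P8,(169,211)),(P9,(260,161)),(S,(330+245/3,200+118/3)),(T,(70+121/3,165+149/3))]);print("ferrule",F.round(4),np.round(r,1))
for row in(175,190,205,215):
    h=im[row,235:285];d=np.where((h[:,2]<120)&(h[:,1]>100)&(h[:,0]<15))[0]+235;print(row,d.min(),d.max())
E
```

```text
w8 164.55020141601562 170.91015243530273 (59.8691291809082, 67.04209899902344)
w9 259.0128173828125 94.07150268554688 (96.32657623291016, 103.94039154052734)
(260.02844619750977, 94.05404281616211) (98.4681396484375, 104.48711395263672) (164.52997970581055, 170.53830337524414) (59.552520751953125, 66.58983612060547)
w89 [0.558  0.3984 0.1565] [0.3 0.3] grip [0.5109 0.3706 0.0914]
w9+S+T [0.5551 0.3966 0.158 ] [0.8 2.  2.4] grip [0.508  0.3689 0.0929]
all [0.5557 0.3966 0.1586] [1.7 0.1 1.8 2.9] grip [0.5087 0.3689 0.0934]
ferrule [0.5188 0.3748 0.1139] [1.  0.2 0.8 1.1]
175 251 265
190 252 268
205 252 268
215 249 270
```

Run:
```python
from h import *
R=np.load("R.npy");z=R[:,2];G=np.array([.507,.3678,.093])
go(G+.037*z,R)
```

```text
t 17.05 shift [0.0026 0.001  0.1241] turn [-0.03  0.47  0.03] |pos [0.4482 0.3342 0.1478] j [ 26.7 -27.7 144.3  11.8  14.3  76.1]
```

```bash
python3 -m handwheel '0.001 0.001 0.025 0 0 0; 0.002 0.001 0.055 0 0 0; 0.002 0.001 0.08 0 0 0; 0.002 0.001 0.095 0 0 0; 0.002 0.001 0.1 0 0 0'; python3 -m handwheel '0 0 0.006 0 0 0; 0 0 0.012 0 0 0; 0 0 0.018 0 0 0; 0 0 0.024 0 0 0; 0 0 0.024 0 0 0'; python3 -m handwheel '0 0 0 0 0 0; 0 0 0 0 0 0; 0 0 0 0 0 0; 0 0 0 0 0 0; 0 0 0 0 0 0' 0; python3 w.py w10
python3 - <<'E'
from h import *
im=cv2.imread("pics/w10.png");s=bot.snapshot("scene")[190:290,330:460,::-1]
cv2.imwrite("pics/v10.png",np.hstack([im[:,56:456],cv2.resize(s,(400,384),interpolation=2)]))
go([0,0,0],np.load("R.npy"))
E
```

```text
t: 17.68
eef_pos: [0.5142, 0.3507, 0.0979]
orientation: [[0.566, 0.548, 0.616], [0.335, -0.835, 0.435], [0.753, -0.04, -0.657]]
force: [0.2, -0.1, 0.1]
grip_width: 0.0449
gripper_force: 0.0
t: 18.3
eef_pos: [0.529, 0.3584, 0.0821]
orientation: [[0.567, 0.553, 0.611], [0.335, -0.832, 0.441], [0.752, -0.045, -0.657]]
force: [0.6, -0.3, -0.1]
grip_width: 0.0449
gripper_force: 0.0
t: 18.92
eef_pos: [0.5289, 0.3586, 0.0825]
orientation: [[0.566, 0.553, 0.611], [0.336, -0.832, 0.442], [0.753, -0.045, -0.657]]
force: [0.5, -0.4, -0.2]
grip_width: 0.0005
gripper_force: 0.0
t 19.02 shift [-0.482   0.0095 -0.4274] turn [-4.06  1.19  0.06] |pos [0.5289 0.3586 0.0824] j [ 20.4  -2.8 134.1  86.2  11.6  -3. ]
```

Joint 5 ran into its limit (11.6°), which pushed the tool about 24 mm sideways, so the fingers closed beside the handle without touching it. I'll back off and use a steeper tool; a pitch about the closing axis is harmless.

```bash
python3 -m handwheel '0 0 -0.02 0 0 0; 0 0 -0.045 0 0 0; 0 0 -0.07 0 0 0; 0 0 -0.1 0 0 0; 0 0 -0.12 0 0 0'; python3 -m handwheel '0 0 0 0 -3 0; 0 0 0 0 -7 0; 0 0 0 0 -12 0; 0 0 0 0 -16 0; 0 0 0 0 -18 0' 0.045;  python3 - <<'E'
from h import *
R=np.load("R.npy");G=np.array([.507,.3678,.093])
R2=R@Ro.from_euler('y',-18,degrees=True).as_matrix();np.save("R2.npy",R2);z=R2[:,2];print(z)
go(G+.037*z,R2);go(G-.03*z,R2)
E
```

```text
t: 19.65
eef_pos: [0.4551, 0.3051, 0.1619]
orientation: [[0.566, 0.553, 0.611], [0.336, -0.832, 0.442], [0.753, -0.045, -0.657]]
force: [-0.4, -0.0, 0.7]
grip_width: -0.0001
gripper_force: 0.0
t: 20.27
eef_pos: [0.4561, 0.3058, 0.1619]
orientation: [[0.728, 0.553, 0.406], [0.456, -0.832, 0.316], [0.512, -0.045, -0.858]]
force: [0.3, 0.7, 0.5]
grip_width: 0.0449
gripper_force: 0.0
[ 0.45659389  0.26895436 -0.8480481 ]
t 20.27 shift [ 0.0308 -0.0178  0.1362] turn [-3.84  1.22  1.33] |pos [0.4561 0.3058 0.1619] j [ 19.2 -21.3 129.5  14.   43.   68.5]
t 20.27 shift [ 0.0294 -0.0223  0.0694] turn [-3.84  1.22  1.33] |pos [0.4561 0.3058 0.1619] j [ 19.2 -21.3 129.5  14.   43.   68.5]
```

```bash
python3 -m handwheel '0.005 -0.006 0.01 -1 0.3 0.3; 0.013 -0.012 0.025 -2 0.6 0.6; 0.02 -0.018 0.045 -3 0.9 1; 0.029 -0.022 0.06 -3.8 1.2 1.3; 0.029 -0.022 0.069 -3.8 1.2 1.3'; python3 -m handwheel '0 0 0 0 0 0; 0 0 0 0 0 0; 0 0 0 0 0 0; 0 0 0 0 0 0; 0 0 0 0 0 0'; python3 w.py w11
python3 - <<'E'
from h import *
import pickle
R2=np.load("R2.npy");G=np.array([.507,.3678,.093]);z=R2[:,2]
go(G+.037*z,R2)
im=cv2.imread("pics/w11.png");h=cv2.cvtColor(im,cv2.COLOR_BGR2HSV)
P=pickle.load(open("pics/w11.pkl","rb"))
def pj(p,X):
    c=p["rotation"].T@(np.array(X)-p["origin"]);return (p["cx"]+p["fx"]*c[0]/c[2],p["cy"]+p["fy"]*c[1]/c[2])
print("grip pred",pj(P,G),"lens pred",pj(P,G+.085*np.load("R.npy")[:,0]))
for i,s,c,m in blobs(h,(18,100,80),(34,255,255),60)[1]: print(s,c)
for row in range(120,260,15):
    q=h[row,200:320];d=np.where((q[:,2]<120)&(q[:,1]>110)&(q[:,0]<15))[0]+200;print(row,d.min() if len(d) else 0,d.max() if len(d) else 0,np.median(d) if len(d) else 0)
E
```

```text
t: 20.9
eef_pos: [0.4921, 0.3594, 0.117]
orientation: [[0.73, 0.509, 0.455], [0.432, -0.861, 0.27], [0.529, -0.001, -0.848]]
force: [-0.5, 0.0, -0.1]
grip_width: 0.0445
gripper_force: 0.0
t: 21.52
eef_pos: [0.4927, 0.3588, 0.1183]
orientation: [[0.73, 0.508, 0.457], [0.43, -0.861, 0.27], [0.531, -0.001, -0.848]]
force: [0.5, -0.1, -0.6]
grip_width: 0.0449
gripper_force: 0.0
t 21.57 shift [ 0.0009 -0.0003  0.0674] turn [-0.04 -0.03 -0.  ] |pos [0.4926 0.3589 0.1182] j [ 27.8  -7.7 124.4   2.9  31.3  85.3]
grip pred (np.float64(258.7737174739011), np.float64(206.3637947508745)) lens pred (np.float64(258.8473427336602), np.float64(103.30938580962157))
[ 187   20  144  175 6327] [258.8  95.3]
[ 340   83   92  113 3673] [383.  133.7]
120 0 0 0
135 0 0 0
150 0 0 0
165 0 0 0
180 0 0 0
195 248 269 258.5
210 248 269 257.0
225 219 271 249.5
240 242 274 250.0
255 242 275 258.5
```

```bash
python3 -m handwheel '0 0 0.015 0 0 0; 0 0 0.03 0 0 0; 0 0 0.045 0 0 0; 0 0 0.058 0 0 0; 0 0 0.067 0 0 0'; python3 -m handwheel '0 0 0 0 0 0; 0 0 0 0 0 0; 0 0 0 0 0 0; 0 0 0 0 0 0; 0 0 0 0 0 0' 0
python3 - <<'E'
from h import *
R2=np.load("R2.npy");G=np.array([.507,.3678,.093]);z=R2[:,2]
go(G+.037*z,R2)
E
```

```text
t: 22.2
eef_pos: [0.5232, 0.377, 0.0605]
orientation: [[0.731, 0.508, 0.456], [0.431, -0.861, 0.269], [0.53, -0.001, -0.848]]
force: [-0.2, 0.1, -0.3]
grip_width: 0.0449
gripper_force: 0.0
t: 22.82
eef_pos: [0.523, 0.3769, 0.0613]
orientation: [[0.731, 0.508, 0.456], [0.43, -0.861, 0.27], [0.53, -0.001, -0.848]]
force: [-2.0, -0.6, 0.6]
grip_width: 0.0164
gripper_force: 61.9
t 22.82 shift [ 0.0011 -0.0003  0.0003] turn [-0.04 -0.01  0.01] |pos [0.523  0.3769 0.0613] j [ 28.    3.3 121.    3.4  23.7  84.8]
```

Gripped (16.4 mm wide). I'll draw it out along the handle, which in the tool frame is (0.951, 0, -0.309).

```bash
python3 -m handwheel '0.005 0 -0.0015 0 0 0; 0.012 0 -0.004 0 0 0; 0.02 0 -0.0065 0 0 0; 0.03 0 -0.01 0 0 0; 0.04 0 -0.013 0 0 0'; python3 -m handwheel '0.01 0 -0.003 0 0 0; 0.02 0 -0.0065 0 0 0; 0.03 0 -0.01 0 0 0; 0.04 0 -0.013 0 0 0; 0.045 0 -0.0145 0 0 0'; python3 w.py w12b
python3 - <<'E'
from h import *
h=cv2.cvtColor(cv2.imread("pics/w12b.png"),cv2.COLOR_BGR2HSV)
for i,s,c,m in blobs(h,(18,100,80),(34,255,255),60)[1]: print(s,c)
cv2.imwrite("pics/scene12.png",bot.snapshot("scene")[:,:,::-1])
go([.45,.2,.25],np.load("R2.npy"))
E
```

```text
t: 23.45
eef_pos: [0.5472, 0.3911, 0.0944]
orientation: [[0.73, 0.508, 0.457], [0.43, -0.861, 0.27], [0.531, -0.0, -0.847]]
force: [0.9, 0.1, -1.2]
grip_width: 0.0165
gripper_force: 61.8
t: 24.08
eef_pos: [0.5734, 0.4065, 0.1305]
orientation: [[0.73, 0.508, 0.457], [0.43, -0.861, 0.27], [0.531, -0.0, -0.847]]
force: [0.2, -0.9, -1.0]
grip_width: 0.0165
gripper_force: 61.8
[  141     0   236   239 12499] [258.9 108.4]
[ 345  239   98   66 2288] [399.4 264. ]
t 24.18 shift [-0.1153  0.1152 -0.2135] turn [-0.04 -0.08  0.01] |pos [0.5733 0.4065 0.1304] j [ 28.3   4.6 110.9   2.3  32.5  86.2]
```

```bash
python3 -m handwheel '0.01 0 -0.017 0 0 0; 0.025 0 -0.04 0 0 0; 0.04 0 -0.064 0 0 0; 0.055 0 -0.088 0 0 0; 0.064 0 -0.102 0 0 0'
cat > fin.py <<'E'
from h import *
R=np.load("R.npy");R2=np.load("R2.npy")
L=np.array([.5562,.3970,.158]);p=np.array([.523,.3769,.0613])
l=R2.T@(L-p);print("lens in tool",l.round(4))
M=np.array([.5655,.0342,.113])
R3=down(-90)@Ro.from_euler('y',-18,degrees=True).as_matrix()
np.save("R3.npy",R3);np.save("l.npy",l)
t=M-R3@l;print("target",t)
go(t+[0,0,.15],R3);go(t,R3)
E
python3 fin.py
```

```text
t: 24.8
eef_pos: [0.5731, 0.4063, 0.2515]
orientation: [[0.73, 0.508, 0.457], [0.43, -0.861, 0.27], [0.531, -0.0, -0.847]]
force: [-0.6, 0.6, -2.1]
grip_width: 0.0165
gripper_force: 61.8
lens in tool [ 0.0842 -0.0005 -0.0614]
target [0.46647845 0.03373153 0.08057079]
t 24.80 shift [-0.2492  0.2668 -0.1317] turn [ -3.89 -48.87  31.26] |pos [0.5731 0.4063 0.2515] j [ 28.3  -3.  104.7   1.7  46.2  86.9]
t 24.80 shift [-0.3289  0.2669 -0.0046] turn [ -3.89 -48.87  31.26] |pos [0.5731 0.4063 0.2515] j [ 28.3  -3.  104.7   1.7  46.2  86.9]
```

```bash
python3 -m handwheel '-0.015 0.015 -0.01 -0.2 -3 2; -0.045 0.05 -0.025 -0.7 -9 6; -0.075 0.08 -0.04 -1.2 -15 9.5; -0.11 0.115 -0.058 -1.7 -21.5 14; -0.14 0.15 -0.074 -2.2 -27.5 17.5'; python3 fin.py
```

```text
t: 25.42
eef_pos: [0.5121, 0.1954, 0.2381]
orientation: [[0.972, 0.229, 0.047], [0.225, -0.972, 0.07], [0.062, -0.058, -0.996]]
force: [0.3, -0.1, -2.5]
grip_width: 0.0165
gripper_force: 61.8
lens in tool [ 0.0842 -0.0005 -0.0614]
target [0.46647845 0.03373153 0.08057079]
t 25.43 shift [-0.0813  0.1471 -0.006 ] turn [ -1.62 -21.09  13.63] |pos [0.5121 0.1954 0.2381] j [ 10.3  -2.7 100.    3.5  79.3  86.6]
t 25.43 shift [-0.0906  0.1557  0.1434] turn [ -1.62 -21.09  13.63] |pos [0.5121 0.1954 0.2381] j [ 10.3  -2.7 100.    3.5  79.3  86.6]
```

```bash
python3 -m handwheel '-0.02 0.037 -0.0015 -0.4 -5 3.4; -0.04 0.074 -0.003 -0.8 -10.5 6.8; -0.06 0.11 -0.0045 -1.2 -16 10.2; -0.075 0.135 -0.0055 -1.5 -19.5 12.5; -0.0813 0.147 -0.006 -1.6 -21.1 13.6'; python3 -m handwheel '0 0 0 0 0 0; 0 0 0 0 0 0; 0 0 0 0 0 0; 0 0 0 0 0 0; 0 0 0 0 0 0'; python3 fin.py
```

```text
t: 26.05
eef_pos: [0.4673, 0.034, 0.2295]
orientation: [[0.951, 0.0, -0.308], [0.0, -1.0, 0.001], [-0.308, -0.001, -0.951]]
force: [0.8, -0.9, -1.6]
grip_width: 0.0165
gripper_force: 61.8
t: 26.68
eef_pos: [0.4676, 0.0354, 0.2307]
orientation: [[0.952, 0.003, -0.305], [0.003, -1.0, 0.0], [-0.305, -0.001, -0.952]]
force: [0.0, 0.5, -1.7]
grip_width: 0.0163
gripper_force: 61.7
lens in tool [ 0.0842 -0.0005 -0.0614]
target [0.46647845 0.03373153 0.08057079]
t 26.68 shift [-0.001   0.0017  0.0005] turn [-0.01 -0.23  0.18] |pos [0.4676 0.0354 0.2307] j [-4.3  6.  93.7 -1.3 98.  85.5]
t 26.68 shift [0.0447 0.0019 0.1434] turn [-0.01 -0.23  0.18] |pos [0.4676 0.0354 0.2307] j [-4.3  6.  93.7 -1.3 98.  85.5]
```

```bash
cat > lens.py <<'E'
from h import *
l=np.load("l.npy")
def pj(p,X):
    c=p["rotation"].T@(np.array(X)-p["origin"]);return np.array((p["cx"]+p["fx"]*c[0]/c[2],p["cy"]+p["fy"]*c[1]/c[2]))
st=bot.get_state();Lp=np.array(st["eef_pos"])+np.array(st["orientation"])@l;print("pred lens",Lp.round(4))
obs=[]
for n in("scene","top","wrist"):
    P=bot.camera_params(n);im=bot.snapshot(n)[:,:,::-1].copy();cv2.imwrite(f"pics/L_{n}.png",im)
    m=cv2.inRange(cv2.cvtColor(im,cv2.COLOR_BGR2HSV),(18,90,70),(34,255,255));m=cv2.morphologyEx(m,cv2.MORPH_CLOSE,np.ones((3,3)))
    cs,hi=cv2.findContours(m,cv2.RETR_CCOMP,cv2.CHAIN_APPROX_NONE);u=pj(P,Lp)
    for c,h in zip(cs,hi[0]):
        if h[3]>=0 and len(c)>25:
            e=cv2.fitEllipse(c)
            if np.hypot(*(np.array(e[0])-u))<40: print(n,"pred",u.round(1),"seen",np.round(e[0],1),np.round(e[1],1),round(e[2])); obs.append((P,e[0]))
if len(obs)>1:
    X,r=tri(obs);print("lens",X.round(4),np.round(r,1))
    R=np.array(st["orientation"]);print("tool lens",(R.T@(X-st["eef_pos"])).round(4))
E
python3 lens.py
```

```text
pred lens [0.5665 0.0362 0.2636]
scene pred [269.3 181.2] seen [270.3 179.7] [31.1 35.7] 91
```

```bash
python3 -m handwheel '0.006 0 0.02 0 0 0; 0.015 0.001 0.05 0 0 0; 0.027 0.0015 0.085 0 -0.1 0.1; 0.037 0.002 0.12 0 -0.2 0.2; 0.0447 0.002 0.1434 0 -0.2 0.2'; python3 -m handwheel '0 0 0 0 0 0; 0 0 0 0 0 0; 0 0 0 0 0 0; 0 0 0 0 0 0; 0 0 0 0 0 0'; python3 lens.py
python3 - <<'E'
from h import *
a=cv2.imread("pics/L_scene.png")[110:310,100:360];t=cv2.imread("pics/L_top.png")[130:290,160:420];w=cv2.imread("pics/L_wrist.png")
r=lambda i:cv2.resize(i,(400,300),interpolation=2)
o=cv2.imread("pics/top0.png")[130:290,160:420]
cv2.imwrite("pics/v13.png",np.vstack([np.hstack([r(a),r(w)]),np.hstack([r(t),r(cv2.imread("pics/L_scene.png"))])]))
E
```

```text
t: 27.45
eef_pos: [0.4654, 0.0333, 0.0786]
orientation: [[0.95, -0.001, -0.311], [-0.001, -1.0, 0.001], [-0.311, -0.0, -0.95]]
force: [0.2, -0.1, -0.7]
grip_width: 0.0163
gripper_force: 61.7
t: 28.08
eef_pos: [0.4667, 0.0333, 0.0809]
orientation: [[0.951, -0.001, -0.308], [-0.001, -1.0, 0.0], [-0.308, -0.0, -0.951]]
force: [-0.1, -0.3, -1.4]
grip_width: 0.0166
gripper_force: 61.7
pred lens [0.5657 0.0336 0.1134]
scene pred [266.3 214.6] seen [267.3 213.4] [29.1 31.8] 91
```

View pics/v13.png

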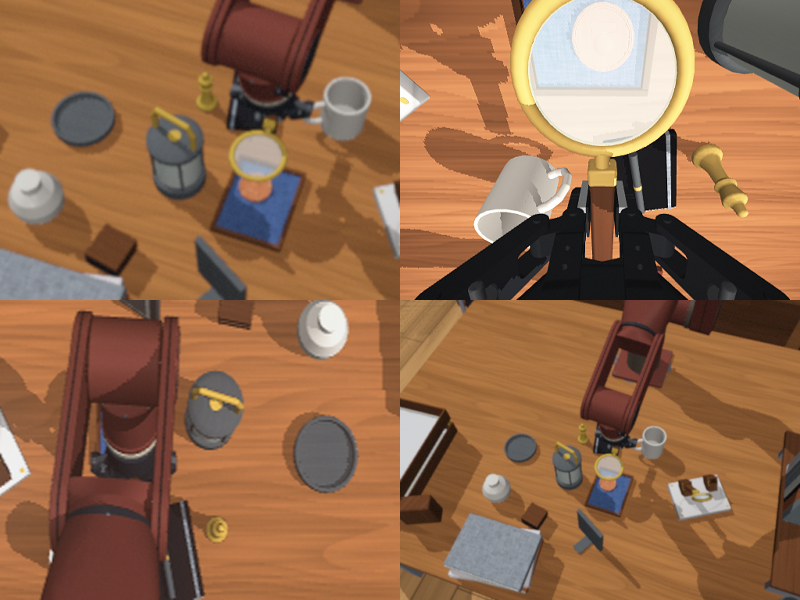

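The lamp stands upright beside the tray. In the wrist picture the large lens, centred near (260,98), lies over the medal; in the scene picture it is at (267.3,213.4). Next, a numeric check of the lens height and centring.

Run:
```python
from h import *
S=bot.camera_params("scene");W=bot.camera_params("wrist");st=bot.get_state()
im=cv2.imread("pics/L_wrist.png");h=cv2.cvtColor(im,cv2.COLOR_BGR2HSV);m=cv2.inRange(h,(18,90,70),(34,255,255))
cs,_=cv2.findContours(m,cv2.RETR_EXTERNAL,cv2.CHAIN_APPROX_NONE)
c=max(cs,key=len)[:,0];c=c[(c[:,1]>2)&(c[:,1]<185)]
c=c[(np.abs(c[:,0]-260)>25)|(c[:,1]<60)]
r=np.hypot(c[:,0]-260,c[:,1]-98);c=c[r>105]
e=cv2.fitEllipse(c);print("outer",e,len(c))
for uv in(e[0],(260,98)):
    X,q=tri([(W,uv),(S,(267.3,213.4))]);print(X.round(4),np.round(q,1))
    print("at z=.113",onz(W,uv,.113).round(4),onz(S,(267.3,213.4),.113).round(4))
R=np.array(st["orientation"]);print("tilt check: magnifier x elev",np.degrees(np.arcsin((R@[np.cos(np.radians(18)),0,-np.sin(np.radians(18))])[2])))
# width-based depth at ring: 90 mm dia
print("depth by width",90e-3*W["fx"]/max(e[1]), "lens depth pred",(W["rotation"].T@(np.array([.5655,.0335,.113])-W["origin"]))[2])
```

```text
outer ((259.1939392089844, 84.69091033935547), (219.34837341308594, 239.19253540039062), 86.04721069335938) 381
[0.5754 0.0359 0.1364] [2.5 2.5]
at z=.113 [0.5703 0.0336 0.113 ] [0.5615 0.0347 0.113 ]
[0.5671 0.0347 0.1216] [1.6 1.6]
at z=.113 [0.5652 0.0333 0.113 ] [0.5615 0.0347 0.113 ]
tilt check: magnifier x elev 0.01687867081476675
depth by width 0.10020629380667721 lens depth pred 0.10480450635612065
```

Run:
```python
from h import *
S=bot.camera_params("scene");W=bot.camera_params("wrist")
def fit(P,c,z):
    w=np.array([onz(P,q,z)[:2] for q in c])*1000;e=cv2.fitEllipse(w.astype(np.float32));return np.round(e[0],1),np.round(e[1],1),round(e[2])
def m(f): return cv2.morphologyEx(cv2.inRange(cv2.cvtColor(cv2.imread(f),cv2.COLOR_BGR2HSV),(18,90,70),(34,255,255)),cv2.MORPH_CLOSE,np.ones((3,3)))
cs,hi=cv2.findContours(m("pics/L_scene.png"),cv2.RETR_CCOMP,cv2.CHAIN_APPROX_NONE)
for c,h in zip(cs,hi[0]):
    c=c[:,0]
    if h[3]>=0 and len(c)>25 and abs(c[:,0].mean()-267)<15: print("scene inner",fit(S,c,.117))
cs,hi=cv2.findContours(m("pics/L_wrist.png"),cv2.RETR_EXTERNAL,cv2.CHAIN_APPROX_NONE)
c=max(cs,key=len)[:,0];ok=(c[:,1]>2)&(c[:,1]<190)&(np.abs(np.hypot(c[:,0]-260,c[:,1]-95)-108)<14)&((np.abs(c[:,0]-260)>30)|(c[:,1]<90))
c=c[ok];print(c.min(0),c.max(0),len(c))
for z in(.113,.117,.121): print("wrist outer",z,fit(W,c,z))
```

```text
scene inner (array([563.1,  35.1]), array([76. , 79.7]), 99)
[141   3] [376 189] 541
wrist outer 0.113 (array([555.5,  33. ]), array([83.1, 89.2]), 178)
wrist outer 0.117 (array([557.1,  33. ]), array([80. , 85.8]), 178)
wrist outer 0.121 (array([558.8,  33. ]), array([76.8, 82.4]), 178)
```

```bash
python3 -m handwheel '0.0007 0 0.0005 0 0 0; 0.0014 0 0.001 0 0 0; 0.002 0 0.0015 0 0 0; 0.0028 0 0.0022 0 0 0; 0.0028 0 0.0022 0 0 0'; python3 -m handwheel '0 0 0 0 0 0; 0 0 0 0 0 0; 0 0 0 0 0 0; 0 0 0 0 0 0; 0 0 0 0 0 0'; python3 lens.py; python3 -c "
from rig import bot
print(bot.job_done())"
```

```text
t: 28.85
eef_pos: [0.4683, 0.0333, 0.0773]
orientation: [[0.951, -0.001, -0.309], [-0.001, -1.0, 0.0], [-0.309, -0.0, -0.951]]
force: [-0.8, -0.7, -1.3]
grip_width: 0.0168
gripper_force: 61.7
t: 29.48
eef_pos: [0.4683, 0.0333, 0.0774]
orientation: [[0.951, -0.001, -0.309], [-0.001, -1.0, 0.0], [-0.309, -0.0, -0.951]]
force: [0.2, 0.7, -0.6]
grip_width: 0.0162
gripper_force: 61.7
pred lens [0.5673 0.0336 0.1098]
scene pred [266.1 215.9] seen [267.1 214.7] [29.  31.8] 90
the job is handed in; nothing more can be done
None
```

The job is handed in at about 29.5 s with no verdict returned: the lamp stands upright about 13 cm from the medal, and the gripper holds the large magnifier over the medal, about 10 cm up by my measurements. Lens tilt is computed as level but could not be confirmed to better than a few degrees.

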